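# Top up the spring-loaded test-cartridge magazine

### The job

Load the loose white test cartridge into the spring-loaded magazine, on top of the one already in it: set it flat in the mouth, foil side up, and push it down until both spring catches have snapped out over its top and hold it. Either way round will do; leave the timer, the dropper bottle and the specimen cup where they stand.

Things in the scene. Friction and masses are not known exactly. Their poses are not given: they have to be found in the camera images.
- cartridge_new: The test cartridge to load: a closed white plastic block, 40 (its x) x 80 (its y) x 26 mm (z), 50 to 85 g, lying loose on the table, with a foil seal and a dark window on its top face, grip ribs on its two long sides. Origin: centre of its underside; z points out of the foil face. A half turn about z makes no difference.
- cartridge_in: An identical cartridge already in the magazine, held down by the catches: its underside is 59 mm and its top 85 mm above the table at the start. Origin: centre of its underside. It goes down 26 mm when the new one is latched on top of it.
- feeder: The magazine, fixed to the table: grey base 78 (x) x 124 (y) mm and two aluminium channels facing each other along y, 107 mm tall, open on top. Origin: underside centre of the base, on the column's axis, z up. The well is 43 (x) x 83 (y) mm: the cartridge's long side goes along y, with 1.5 mm play on every side. Catch housings and knobs reach 77 mm from the axis along y, at 77 to 99 mm height.
- feeder_mouth (a point): Centre of the mouth, on the column's axis at the top of the flared lead-in lips, 107 mm above the table; the lips flare from 99 mm (straight walls below) to 107 mm. On both long sides (x) the column is open over the middle 48 mm of y, over its full height, so that fingers holding a cartridge across its width can pass down there.
- feeder_latch (a point): On the column's axis at the height of the catches' flat undersides, 85 mm above the table. Above it the catches slope at 45 degrees (87 to 95 mm height), standing 6 mm into the well from each end, 16 mm wide. A cartridge set in the mouth rests on the slopes, underside at about 91 mm, top at 117 mm. Once its top has been pushed below 85 mm the catches snap out over it.
- follower (a joint): Downward travel of the sprung plate under the stack, in m: 0 with one cartridge latched, 0.026 with two, hard stop at 0.033 (the new cartridge's top can go about 7 mm below the catches' undersides). The spring pushes up with 7 N at 0 and 0.25 N more per mm; forcing the catches back takes about 7 N, the whole slow push up to about 14 N. Let go before both are latched and the stack comes back up.
- catch_left (a joint): Outward travel of the catch at the magazine's +y end, in m: 0 = sprung out into the well (holding), about 0.005 = pushed back by a passing cartridge. Its spring gives 2.4 N at 0.
- catch_right (a joint): The same for the catch at the -y end.
- bench_timer: Bystander: flat white timer, 64 x 62 x 22 mm, lying on the table nearer the robot. Origin: underside centre.
- dropper_bottle: Bystander: upright brown dropper bottle with black cap, 33 mm across, 106 mm tall, behind the magazine. Origin: underside centre.
- specimen_cup: Bystander: upright specimen cup with white lid, 55 mm across, 72 mm tall, behind the magazine. Origin: underside centre.

How it is judged:
At the end, for the whole second after the job is handed in: New cartridge latched on the first: underside 56-62 mm above the magazine's, centred within 4 mm, long side along its y within 0.08 rad, level within 0.07 rad; first cartridge below it (underside under 37 mm); both catches out to within 2 mm; at rest (z of cartridge_new in the frame of feeder between 0.056 and 0.062 m and horizontal distance between cartridge_new and feeder below 0.004 m and angle between the y axis of cartridge_new and the y axis of feeder, either way round below 0.08 rad and angle between cartridge_new's own z axis and vertical below 0.07 rad and z of cartridge_in in the frame of feeder below 0.037 m and value of joint each of catch_left, catch_right below 0.002 m and linear speed of cartridge_new below 0.02 m/s); the robot touches nothing.
It fails at once if the timer was pushed more than 40 mm (distance of bench_timer from where it was at the start of the episode above 0.04 m).
It fails at once if the dropper bottle was pushed more than 40 mm or knocked over (distance of dropper_bottle from where it was at the start of the episode above 0.04 m or angle between dropper_bottle's own z axis and vertical above 0.6 rad).
It fails at once if the specimen cup was pushed more than 40 mm or knocked over (distance of specimen_cup from where it was at the start of the episode above 0.04 m or angle between specimen_cup's own z axis and vertical above 0.6 rad).
It also fails if it takes over 42 s, if anything falls off the work surface, if the arm or the gripper's body presses on something with over 40 N, if the wrist force passes 120 N, or if a joint passes its speed limit or range.

### The arm

A 6-joint arm with a two-finger parallel gripper is mounted at the origin on a cart in front of the work surface, level with it; the furniture and walls round the work are solid. World frame = base frame: x ahead of the robot, y to its left, z up, the work surface at z = 0. Lengths are in m, angles in rad, forces in N, time in s.
With the tool pointing down it reaches from about 0.275 to 0.725 m from the base axis. Payload 5.6 kg.
Tool frame: the origin (TCP) lies at the very end of the fingers, on their centre line; the grasp point (between the pads) lies 19 mm behind it; z points along the fingers, x is the direction in which the jaws open and shut, and the axes are right-handed (so a half turn about z gives the same grasp; the last joint's range is limited). The gripper opens to 85 mm and grips with 20 to 120 N. Pads are 22 mm wide; open, the fingers measure 114 mm over their backs; the gripper's body (76 mm by 85 mm) begins 54 mm behind the grasp point. The pads swing forward as they close: fully open they stand 13 mm farther back than shut.
Start: joints at [-0.869, 0.255, 0.108, 0, -1.424, -0.285], TCP at [0.223, -0.503, 0.231] pointing down, gripper open.
Joint ranges: [-2.95, 2.95], [-1.21, 1.97], [-1.09, 1.5], [-2.87, 1.71], [-2.94, -0.07], [-3.05, 3.05]. Speed limits (rad/s): [2.57, 2.57, 3.14, 3.14, 3.14, 3.14].

### API

Orientations are given as a 3x3 rotation matrix whose columns are the frame's x, y, z axes.
In Python, from cell import bot gives the robot as it stands.
- The arm moves only by the shell command python3 -m jog 'ROWS' [FORCE]. ROWS is JSON, one flat list of numbers, 7 for each row, row after row: the shift along the tool's x, y, z in m, then the turn, a rotation vector about the tool's x, y, z in degrees, then the finger opening in m, from 0 to 0.0854. In form: [dx, dy, dz, wx, wy, wz, gripper, dx, dy, dz, wx, wy, wz, gripper, ...]. A call has 1 to 20 rows; each row shifts and turns the commanded pose from where the row before left it, along the tool's axes as they then stand; what a row does not reach is not made up. A row lasts 1/10 s, in which the tool goes at most 50 mm and 8.59 degrees, less where a joint would pass 70% of its speed; a pose out of reach is approached as far as the arm can. A call with a gripper value outside its range is refused whole. The fingers move at their own pace and stop on an object; FORCE is the grip in N (left out, the last holds). Time passes only in rows, so rows that do not move let the fingers close. It gives the time, the measured TCP pose, the force and the opening at its end, in the units of the state.
- bot.get_obs(): the state, without advancing time (a new reading comes with each control period).
- bot.get_image(name): name is "scene" or "top" or "wrist"; returns the picture (400x640x3 uint8, blue, green, red); there is no depth.
- bot.camera_model(name): a dict with "fovy" (degrees; the focal length in pixels is half the picture's height over the tangent of half this angle, whatever the lens; pixels are square), "cx", "cy" (the principal point, pixels), "dist" ([k1, k2, p1, p2, k3] as OpenCV has them; the pictures are not rectified), "extrinsics" (4x4, takes a point from world to camera coordinates); the wrist camera has in their place "mount" (4x4, takes a point from camera to tool coordinates, whose origin is the TCP and whose axes are the tool frame's). Camera axes: x right, y down, z forward; pixel columns grow to the right and rows downward; lengths in m; the calibration is good to about 2 mm. A picture is of the moment at which its call begins: read the wrist's pose just before it. camera_model takes no time and is no camera call.
- bot.job_done(): hands the job in, once; it reports no verdict.
The state is a dict: "t": time; "joint_positions": joint angles; "joint_velocities": joint speeds; "joint_torque": joint torques, N m; "eef_pos": TCP position; "eef_rot": TCP orientation; "contact_force": force on the tool from outside, world axes, zero at the start; "ft_torque": the same for the moment, N m; "finger_gap": finger opening in m.
Only numpy, scipy, OpenCV 4.12 (cv2) and the standard library are available. Lean on these libraries where they do the work, as an engineer would, in place of code of your own. Each camera call takes 0.05 s, during which the arm holds its last target.

## Working session

There is one attempt and no reset: what is moved stays moved. The work goes in short steps, Python scripts to look and compute and a shell command to move; the robot and the scene stay as the last step left them, time stands still between calls to the robot, and variables do not carry over. Pictures are saved under pics/ and viewed, and the job is handed in when it is done.

```bash
ls; mkdir -p pics; python3 - <<'E'
from cell import bot
import cv2,numpy as np
np.set_printoptions(precision=4,suppress=True)
o=bot.get_obs();print(o)
for n in("scene","top","wrist"):
    print(n,bot.camera_model(n)); cv2.imwrite(f"pics/{n}0.png",bot.get_image(n))
E
```

```text
pics
{'t': 0.0, 'joint_positions': array([-0.8694,  0.2558,  0.107 , -0.0005, -1.4239, -0.2846]), 'joint_velocities': array([ 0.0021, -0.0006,  0.    ,  0.0003, -0.0003,  0.001 ]), 'joint_torque': array([ -0.0016, -38.6626,  23.7941,   5.3653,  -0.0061,  -0.    ]), 'eef_pos': array([ 0.2225, -0.5024,  0.2304]), 'eef_rot': array([[-0.4048,  0.9144, -0.0009],
       [ 0.9144,  0.4048,  0.0017],
       [ 0.0019, -0.0001, -1.    ]]), 'contact_force': array([ 0.3328, -0.3793,  0.6878]), 'ft_torque': array([ 0.0239, -0.0338,  0.0375]), 'finger_gap': 0.0853876720576348}
scene {'fovy': 43.696510364592086, 'cx': 321.8928253761459, 'cy': 199.87790165681065, 'dist': array([-0.068,  0.   ,  0.   ,  0.   ,  0.   ]), 'extrinsics': array([[-0.4719, -0.8816,  0.0075,  0.4361],
       [-0.3915,  0.2019, -0.8978,  0.2552],
       [ 0.79  , -0.4266, -0.4404,  0.7264],
       [ 0.    ,  0.    ,  0.    ,  1.    ]])}
top {'fovy': 44.69463938212381, 'cx': 329.121269806079, 'cy': 207.0530509828412, 'dist': array([0.0472, 0.    , 0.    , 0.    , 0.    ]), 'extrinsics': array([[ 0.0052, -0.9999,  0.0129,  0.1918],
       [-0.9888, -0.0071, -0.1488,  0.5595],
       [ 0.1488, -0.012 , -0.9888,  0.9185],
       [ 0.    ,  0.    ,  0.    ,  1.    ]])}
wrist {'fovy': 63.14906203759033, 'cx': 320.1973891023623, 'cy': 196.81987026277554, 'dist': array([-0.0633,  0.    ,  0.    ,  0.    ,  0.    ]), 'mount': array([[ 1.    ,  0.0004,  0.0006,  0.0002],
       [-0.0006,  0.9527,  0.304 , -0.0771],
       [-0.0004, -0.304 ,  0.9527, -0.1431],
       [ 0.    ,  0.    ,  0.    ,  1.    ]])}
```

View pics/scene0.png

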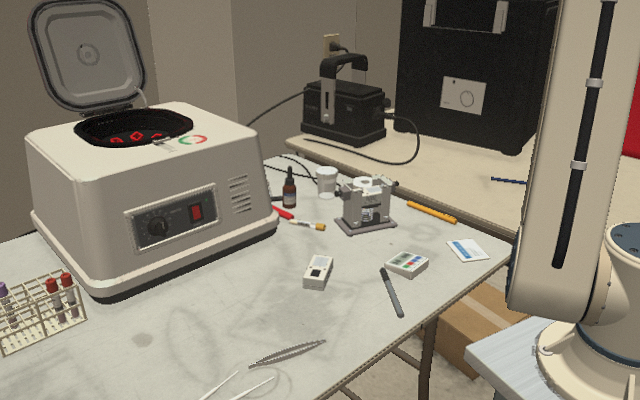

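View pics/top0.png

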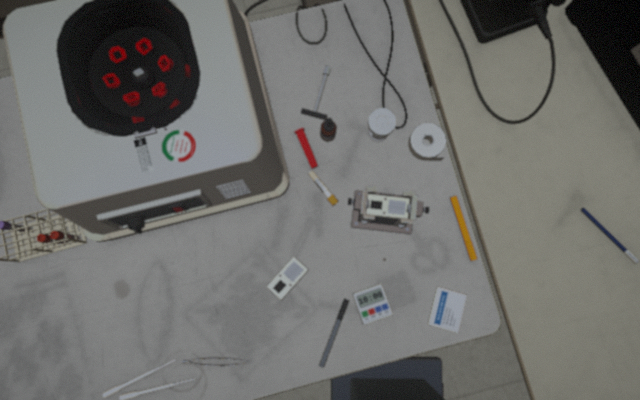

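View pics/wrist0.png

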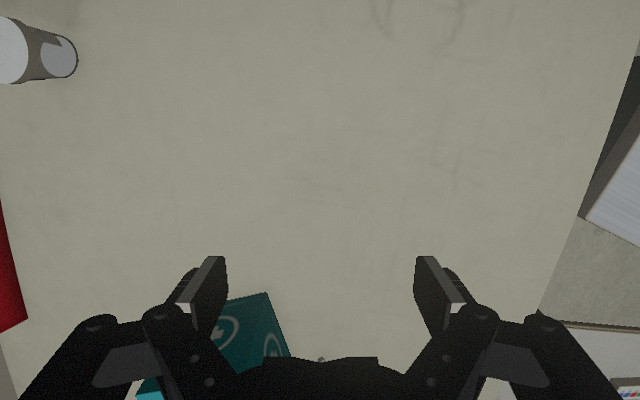

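The top view shows the cartridge near (288,278), the magazine at (386,208) with the timer at (374,303), the bottle at (328,128) and the cup at (381,121). Next I'll measure the cartridge and magazine.

```bash
cat > h.py <<'E'
import cv2,numpy as np
from cell import bot
np.set_printoptions(precision=4,suppress=True)
def cam(n,obs=None):
    m=bot.camera_model(n); f=200/np.tan(np.radians(m["fovy"]/2))
    K=np.array([[f,0,m["cx"]],[0,f,m["cy"]],[0,0,1]])
    if n=="wrist":
        T=np.eye(4);T[:3,:3]=obs["eef_rot"];T[:3,3]=obs["eef_pos"]; c2w=T@m["mount"]
    else: c2w=np.linalg.inv(m["extrinsics"])
    return K,np.array(m["dist"]),c2w
def ray(C,px):
    K,d,M=C; u=cv2.undistortPoints(np.array(px,float).reshape(-1,1,2),K,d).reshape(-1,2)
    D=np.c_[u,np.ones(len(u))]@M[:3,:3].T
    return M[:3,3],D/np.linalg.norm(D,axis=1)[:,None]
def onplane(C,px,z):
    o,D=ray(C,px); return o+D*((z-o[2])/D[:,2])[:,None]
def tri(C1,p1,C2,p2):
    o1,d1=ray(C1,[p1]);o2,d2=ray(C2,[p2]);d1=d1[0];d2=d2[0]
    s=np.linalg.lstsq(np.c_[d1,-d2],o2-o1,rcond=None)[0]
    a=o1+s[0]*d1;b=o2+s[1]*d2; return (a+b)/2,np.linalg.norm(a-b)
def proj(C,P):
    K,d,M=C; W=np.linalg.inv(M)
    return cv2.projectPoints(np.array(P,float).reshape(-1,3),cv2.Rodrigues(W[:3,:3])[0],W[:3,3],K,d)[0].reshape(-1,2)
E
python3 - <<'E'
from h import *
im=cv2.imread("pics/top0.png")
a=cv2.resize(im[240:320,240:340],None,fx=6,fy=6,interpolation=cv2.INTER_CUBIC)
b=cv2.resize(im[170:250,335:440],None,fx=7,fy=7,interpolation=cv2.INTER_CUBIC)
cv2.imwrite("pics/a.png",a);cv2.imwrite("pics/b.png",b)
C=cam("top")
g=cv2.cvtColor(im,cv2.COLOR_BGR2GRAY)
m=np.zeros_like(g);m[250:310,255:320]=(g[250:310,255:320]>175)*255
cs,_=cv2.findContours(m,cv2.RETR_EXTERNAL,cv2.CHAIN_APPROX_NONE)
c=max(cs,key=cv2.contourArea);r=cv2.minAreaRect(c);print(r)
P=onplane(C,cv2.boxPoints(r),.026);print(P,np.linalg.norm(np.diff(P,axis=0),axis=1),P.mean(0))
E
```

```text
Traceback (most recent call last):
ValueError: max() iterable argument is empty
```

View pics/a.png

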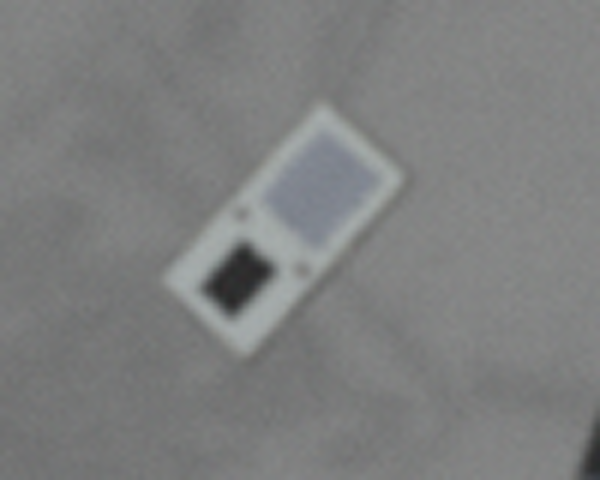

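View pics/b.png

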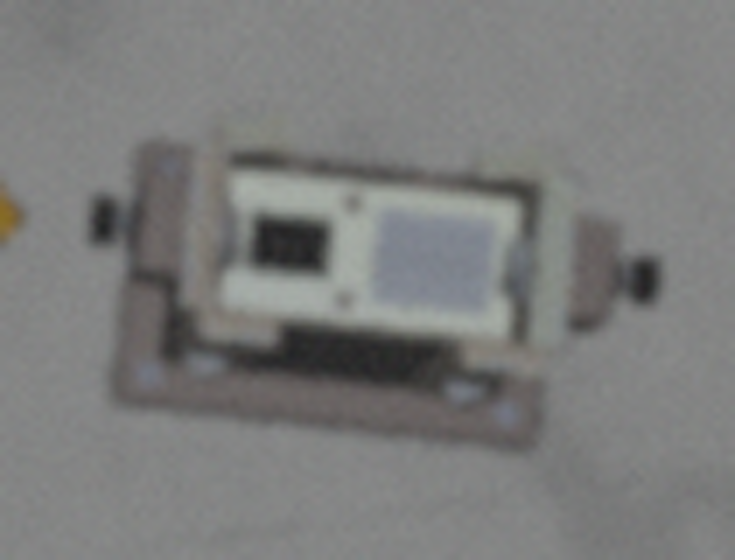

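The cartridge lies foil up, and its corners are clear in the crop. The magazine's knobs are at crop (103,221) and (645,280).

```bash
python3 - <<'E'
from h import *
C=cam("top")
q=(np.array([(322,103),(405,177),(247,356),(165,281)])+.5)/6-.5+240
P=onplane(C,q,.026);print(P,np.linalg.norm(P-np.roll(P,-1,0),axis=1),P.mean(0))
l=(P[0]+P[1]-P[2]-P[3]);print("long axis deg",np.degrees(np.arctan2(l[1],l[0])))
k=(np.array([(103,221),(645,280)])+.5)/7-.5+[335,170]
K=onplane(C,k,.088);print(K,K.mean(0),np.linalg.norm(K[0]-K[1]));d=K[0]-K[1];print(np.degrees(np.arctan2(d[1],d[0])))
b=(np.array([(228,167),(525,197),(513,337),(217,305)])+.5)/7-.5+[335,170]
B=onplane(C,b,.085);print(B.mean(0),np.linalg.norm(B-np.roll(B,-1,0),axis=1));d=B[0]+B[3]-B[1]-B[2];print(np.degrees(np.arctan2(d[1],d[0])))
# scene view check
S=cam("scene"); print(proj(S,P),proj(S,K))
im=cv2.imread("pics/scene0.png")
for p in np.r_[proj(S,P),proj(S,K)]: cv2.circle(im,tuple(int(round(v)) for v in p),1,(0,0,255),-1)
cv2.imwrite("pics/s1.png",cv2.resize(im[150:310,250:430],None,fx=4,fy=3.7))
E
```

```text
[[0.4611 0.2651 0.026 ]
 [0.4372 0.2376 0.026 ]
 [0.3796 0.288  0.026 ]
 [0.4034 0.315  0.026 ]] [0.0365 0.0765 0.036  0.0763] [0.4203 0.2764 0.026 ]
long axis deg -41.006439170184805
[[0.5627 0.158  0.088 ]
 [0.5477 0.013  0.088 ]] [0.5552 0.0855 0.088 ] 0.14578698379488483
84.11288696700682
[0.5555 0.0859 0.085 ] [0.0804 0.0383 0.0796 0.0377]
84.36200335484311
[[314.1356 253.9662]
 [332.5484 256.3459]
 [323.733  278.7859]
 [304.2889 276.0239]] [[336.8596 194.1533]
 [396.4353 183.9513]]
```

View pics/s1.png

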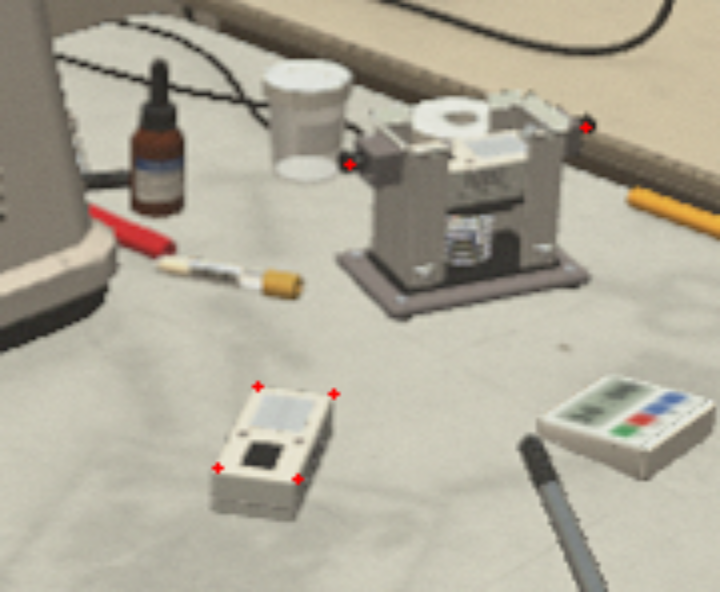

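Both views agree, and the sizes match too: knob span 146 mm and cartridge about 37×76 mm, slightly eroded by blur.
- **Feeder:** about (0.555, 0.086), y axis at about 84.2°.
- **Cartridge:** about (0.420, 0.276), long axis at about −41°.

Next I'll move over the magazine for a wrist view.

```bash
python3 -m jog '[0.0237,0.0319,0,0,0,0,0.0854,0.0237,0.0319,0,0,0,0,0.0854,0.0237,0.0319,0,0,0,0,0.0854,0.0237,0.0319,0,0,0,0,0.0854,0.0237,0.0319,0,0,0,0,0.0854,0.0237,0.0319,0,0,0,0,0.0854,0.0237,0.0319,0,0,0,0,0.0854,0.0237,0.0319,0,0,0,0,0.0854,0.0237,0.0319,0,0,0,0,0.0854,0.0237,0.0319,0,0,0,0,0.0854,0.0237,0.0319,0,0,0,0,0.0854,0.0237,0.0319,0,0,0,0,0.0854,0.0237,0.0319,0,0,0,0,0.0854,0.0237,0.0319,0,0,0,0,0.0854,0.0237,0.0319,0,0,0,0,0.0854,0.0237,0.0319,0,0,0,0,0.0854,0.0237,0.0319,0,0,0,0,0.0854]' 60
python3 -m jog '[0,0,0,0,0,-7.5,0.0854,0,0,0,0,0,-7.5,0.0854,0,0,0,0,0,-7.5,0.0854,0,0,0,0,0,-7.5,0.0854,0,0,0,0,0,-7.5,0.0854,0,0,0,0,0,-7.5,0.0854,0,0,0,0,0,-7.5,0.0854,0,0,0,0,0,-7.5,0.0854,0,0,0,0,0,0,0.0854,0,0,0,0,0,0,0.0854]'
cat > shot.py <<'E'
import sys,pickle
from h import *
o=bot.get_obs(); im=bot.get_image("wrist"); cv2.imwrite(f"pics/{sys.argv[1]}.png",im); pickle.dump(o,open(f"{sys.argv[1]}.pkl","wb"))
print(o["t"],o["eef_pos"],o["eef_rot"],o["joint_positions"])
E
python3 shot.py w1
```

```text
t: 1.85
eef_pos: [0.5558, 0.0866, 0.231]
eef_rot: [[-0.405, 0.914, -0.0], [0.914, 0.405, -0.0], [0.0, -0.0, -1.0]]
contact_force: [0.6, -0.0, -0.0]
finger_gap: 0.0854
t: 2.85
eef_pos: [0.5553, 0.085, 0.231]
eef_rot: [[-0.994, 0.11, -0.001], [0.11, 0.994, -0.0], [0.0, -0.0, -1.0]]
contact_force: [0.8, -0.1, 0.3]
finger_gap: 0.0854
2.85 [0.5553 0.085  0.231 ] [[-0.9939  0.1101 -0.0005]
 [ 0.1101  0.9939 -0.0001]
 [ 0.0005 -0.0002 -1.    ]] [ 0.4303  0.2791  0.1399 -0.0001 -1.4321 -0.5406]
```

View pics/w1.png

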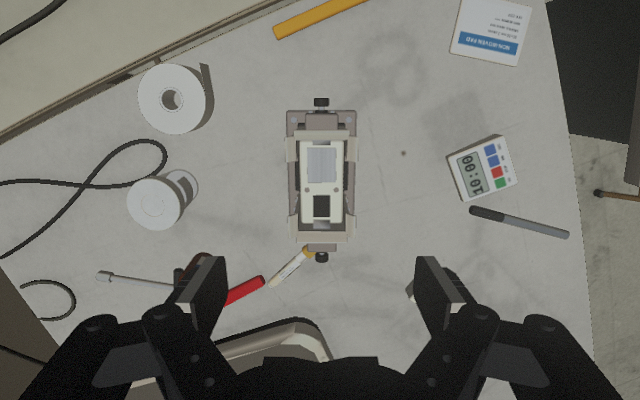

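The magazine is upright between the fingers, with its knobs at about (321,102) and (321,257). I'll zoom in and measure.

```bash
python3 - <<'E'
from h import *
im=cv2.imread("pics/w1.png")
cv2.imwrite("pics/w1z.png",cv2.resize(im[90:270,270:370],None,fx=3.3*1.3,fy=3.3,interpolation=cv2.INTER_CUBIC) if 0 else cv2.resize(im[92:272,260:380],None,fx=3.3,fy=3.3,interpolation=cv2.INTER_CUBIC))
E
```

```text
(no output)
```

View pics/w1z.png

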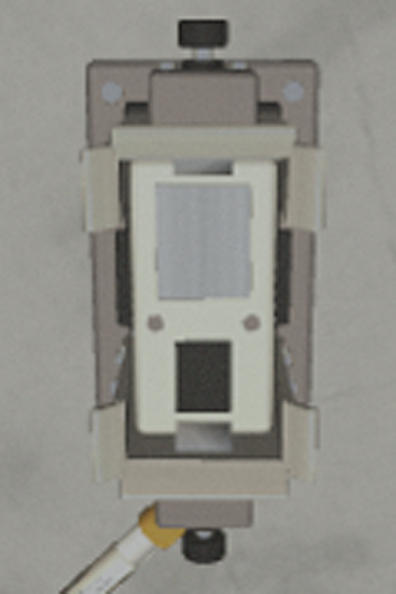

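```bash
python3 - <<'E'
from h import *
import pickle
o=pickle.load(open("w1.pkl","rb"));C=cam("wrist",o)
f=lambda l:(np.array(l)+.5)/3.3-.5+[260,92]
def rep(n,l,z):
    P=onplane(C,f(l),z); print(n,P[:,:2].ravel(),"c",P.mean(0)[:2],"edges",np.linalg.norm(P-np.roll(P,-1,0),axis=1))
    h=len(l)//2; d=P[:h].mean(0)-P[h:].mean(0); print("   y-axis deg",np.degrees(np.arctan2(d[1],d[0])))
rep("knobs",[(203,33),(204,545)],.088)
rep("lip",[(112,128),(296,128),(290,495),(122,495)],.107)
rep("wing",[(83,150),(325,150),(319,480),(92,480)],.107)
rep("foilcart",[(133,160),(276,160),(270,434),(138,434)],.085)
rep("base",[(87,62),(318,62)],.008)
# other objects with top cam
T=cam("top"); print(onplane(T,[(328,128)],.05),onplane(T,[(381,121)],.072),onplane(T,[(374,303)],.022))
E
```

```text
knobs [0.5472 0.0149 0.5628 0.1607] c [0.555  0.0878] edges [0.1466 0.1466]
   y-axis deg -96.12174750872173
lip [0.5719 0.0344 0.5269 0.0394 0.5367 0.138  0.5824 0.1329] c [0.5545 0.0862] edges [0.0452 0.099  0.046  0.099 ]
   y-axis deg -95.90485106975956
wing [0.5797 0.039  0.5202 0.0455 0.5285 0.1344 0.5899 0.1275] c [0.5546 0.0866] edges [0.0599 0.0892 0.0618 0.0892]
   y-axis deg -95.95861852218809
foilcart [0.5694 0.0457 0.5313 0.0499 0.54   0.1286 0.5781 0.1244] c [0.5547 0.0871] edges [0.0384 0.0792 0.0383 0.0792]
   y-axis deg -96.31928214634787
base [0.5863 0.0217 0.5102 0.0301] c [0.5482 0.0259] edges [0.0766 0.0766]
   y-axis deg -6.286747913427633
[[0.7167 0.1984 0.05  ]] [[0.7246 0.095  0.072 ]] [[0.3725 0.1065 0.022 ]]
```

The wrist view puts the feeder at (0.5547, 0.0867) with its y axis at 84.0°. The top view gave (0.555, 0.0857) and 84.2°, and the sizes match. Next I'll move over the cartridge.

```bash
python3 -m jog '[0.0259,0.0292,0,0,0,0,0.0854,0.0259,0.0292,0,0,0,0,0.0854,0.0259,0.0292,0,0,0,0,0.0854,0.0259,0.0292,0,0,0,0,0.0854,0.0259,0.0292,0,0,0,0,0.0854,0.0259,0.0292,0,0,0,0,0.0854,0,0,0,0,0,-7.9,0.0854,0,0,0,0,0,-7.9,0.0854,0,0,0,0,0,-7.9,0.0854,0,0,0,0,0,-7.9,0.0854,0,0,0,0,0,-7.9,0.0854,0,0,0,0,0,-7.9,0.0854,0,0,0,0,0,-7.9,0.0854,0,0,0,0,0,0,0.0854,0,0,0,0,0,0,0.0854]'
python3 shot.py w2
```

```text
t: 4.4
eef_pos: [0.4196, 0.2758, 0.2313]
eef_rot: [[-0.657, -0.754, -0.0], [-0.754, 0.657, 0.0], [0.0, 0.0, -1.0]]
contact_force: [-1.2, -0.2, 0.1]
finger_gap: 0.0854
4.4 [0.4196 0.2758 0.2313] [[-0.6574 -0.7535 -0.0001]
 [-0.7535  0.6574  0.    ]
 [ 0.      0.     -1.    ]] [ 0.894   0.16   -0.0127 -0.0001 -1.3982 -0.0406]
```

View pics/w2.png

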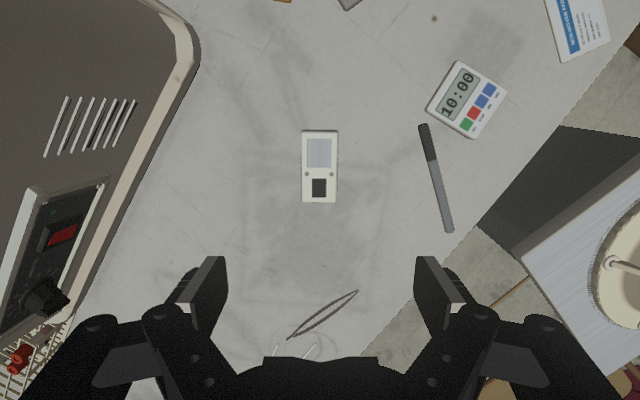

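The cartridge is at about (320,166), aligned with the picture, and the pen and centrifuge are clear of the fingers.

```bash
python3 - <<'E'
from h import *
import pickle
o=pickle.load(open("w2.pkl","rb"));C=cam("wrist",o)
im=cv2.imread("pics/w2.png");x0,y0=285,115
cr=im[y0:220,x0:360]; b=cv2.resize(cr,None,fx=5.5,fy=5.5,interpolation=cv2.INTER_CUBIC); cv2.imwrite("pics/w2z.png",b)
g=cv2.cvtColor(cv2.resize(cr,None,fx=8,fy=8,interpolation=cv2.INTER_CUBIC),cv2.COLOR_BGR2GRAY)
for th in (185,195,205):
    m=cv2.morphologyEx((g>th).astype(np.uint8),cv2.MORPH_OPEN,np.ones((9,9)))
    cs,_=cv2.findContours(m,cv2.RETR_EXTERNAL,cv2.CHAIN_APPROX_NONE); 
    if not cs: continue
    c=max(cs,key=cv2.contourArea)
    q=(cv2.boxPoints(cv2.minAreaRect(c))+.5)/8-.5+[x0,y0]
    P=onplane(C,q,.026); E=P-np.roll(P,-1,0);n=np.linalg.norm(E,axis=1);e=E[np.argmax(n)]
    print(th,P.mean(0),n,"long",np.degrees(np.arctan2(e[1],e[0]))%180, "tool frame off",o["eef_rot"].T@(P.mean(0)-o["eef_pos"]))
E
```

```text
185 [0.421 0.278 0.026] [0.076  0.036  0.076  0.0384] long 139.02317654107387 tool frame off [-0.0026  0.0004  0.2053]
```

View pics/w2z.png

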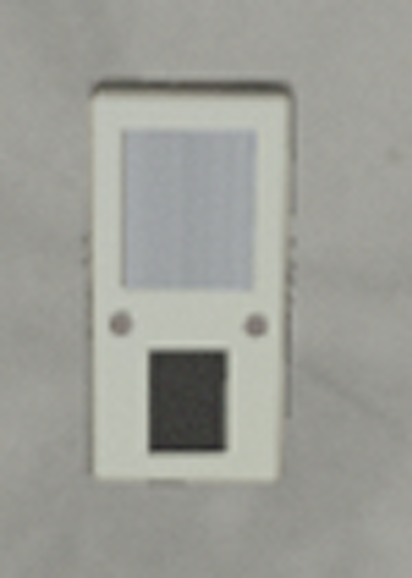

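```bash
python3 - <<'E'
from h import *
import pickle
o=pickle.load(open("w2.pkl","rb"));C=cam("wrist",o)
q=(np.array([(94,94),(292,94),(283,480),(95,480)])+.5)/5.5-.5+[285,115]
P=onplane(C,q,.026);E=P-np.roll(P,-1,0);print(P.mean(0),np.linalg.norm(E,axis=1),o["eef_rot"].T@(P.mean(0)-o["eef_pos"]))
e=P[0]+P[1]-P[2]-P[3];print(np.degrees(np.arctan2(e[1],e[0]))%180)
E
```

```text
[0.4206 0.2773 0.026 ] [0.0381 0.0784 0.0386 0.0784] [-0.0018  0.0002  0.2053]
138.30343442082534
```

The centre agrees within 2 mm between cameras. Now I'll descend and grip.

```bash
python3 -m jog '[-0.0015,0,0.04,0,0,0,0.0854,0,0,0.04,0,0,0,0.0854,0,0,0.04,0,0,0,0.0854,0,0,0.04,0,0,0,0.0854,0,0,0.03,0,0,0,0.0854,0,0,0.02,0,0,0,0.0854,0,0,0.012,0,0,0,0.0854,0,0,0.005,0,0,0,0.0854,0,0,0.002,0,0,0,0.0854,0,0,0,0,0,0,0.0854]' 60
python3 shot.py w3
```

```text
t: 5.45
eef_pos: [0.4209, 0.2773, 0.0027]
eef_rot: [[-0.654, -0.756, 0.001], [-0.756, 0.654, 0.001], [-0.001, -0.0, -1.0]]
contact_force: [0.1, -0.3, 0.2]
finger_gap: 0.085
5.45 [0.4209 0.2773 0.0027] [[-0.6543 -0.7562  0.0006]
 [-0.7562  0.6543  0.0006]
 [-0.0008 -0.0001 -1.    ]] [ 0.8939  0.3607 -0.3804  0.0002 -0.8288 -0.0365]
```

View pics/w3.png

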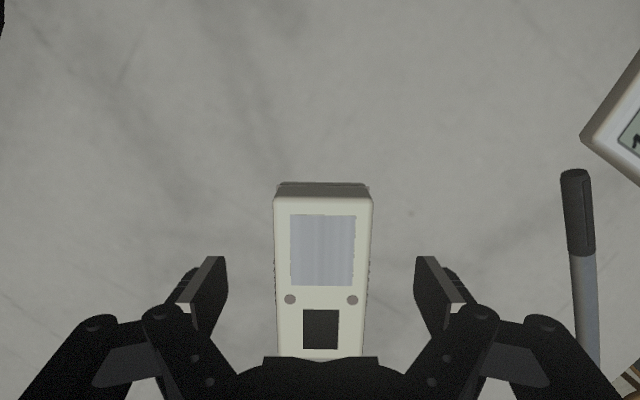

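The cartridge is centred between the fingers. I'll close on it.

```bash
python3 -m jog '[0,0,0,0,0,0,0.03,0,0,0,0,0,0,0.03,0,0,0,0,0,0,0.03,0,0,0,0,0,0,0.03,0,0,0,0,0,0,0.03,0,0,0,0,0,0,0.03,0,0,0,0,0,0,0.03,0,0,0,0,0,0,0.03]' 60
python3 shot.py w4
```

```text
t: 6.3
eef_pos: [0.421, 0.2773, 0.0029]
eef_rot: [[-0.653, -0.757, 0.001], [-0.757, 0.653, 0.001], [-0.001, -0.0, -1.0]]
contact_force: [-0.3, 0.6, 6.6]
finger_gap: 0.039
6.3 [0.421  0.2773 0.0029] [[-0.6535 -0.7569  0.001 ]
 [-0.7569  0.6535  0.0008]
 [-0.0012 -0.0002 -1.    ]] [ 0.894   0.3604 -0.3803  0.0004 -0.8288 -0.0356]
```

View pics/w4.png

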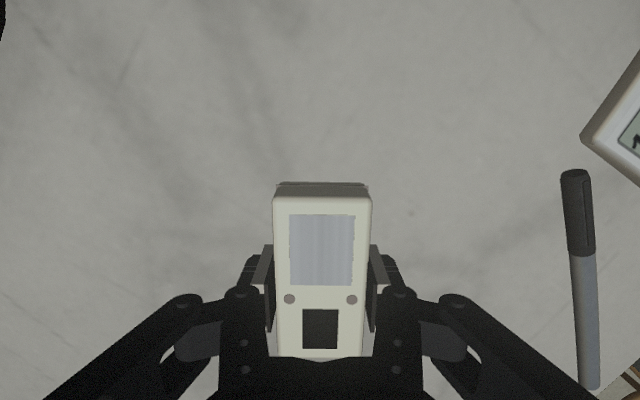

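The grip is firm, with the gap at 39 mm. I'll measure where the cartridge sits in the tool frame, then lift.

```bash
python3 - <<'E'
from h import *
import pickle
o=pickle.load(open("w2.pkl","rb"));C=cam("wrist",o)
f=lambda l:(np.array(l)+.5)/5.5-.5+[285,115]
tl=lambda o,P:(P-o["eef_pos"])@o["eef_rot"]
A=tl(o,onplane(C,f([(120,324),(256,324),(94,94),(292,94),(283,480),(95,480)]),.026));print(A-A[2:].mean(0))
o=pickle.load(open("w4.pkl","rb"));C=cam("wrist",o)
print(tl(o,onplane(C,[(289.5,298.5),(352,299),(273.5,196),(371,196),(277.5,357)],.026)))
im=cv2.imread("pics/w4.png");cv2.imwrite("pics/w4z.png",cv2.resize(im[170:370,240:400],None,fx=3,fy=3,interpolation=cv2.INTER_CUBIC))
E
python3 -m jog '[0,0,-0.01,0,0,0,0.03,0,0,-0.03,0,0,0,0.03,0,0,-0.04,0,0,0,0.03,0,0,-0.04,0,0,0,0.03,0,0,-0.04,0,0,0,0.03,0,0,-0.04,0,0,0,0.03,0,0,0,0,0,0,0.03,0,0,0,0,0,0,0.03]'
python3 shot.py w5
```

```text
[[-0.0142  0.0063  0.    ]
 [ 0.013   0.0063  0.    ]
 [-0.0187 -0.0392 -0.    ]
 [ 0.0195 -0.0392 -0.    ]
 [ 0.0189  0.0392  0.    ]
 [-0.0197  0.0392  0.    ]]
[[-0.0141  0.0066 -0.0231]
 [ 0.013   0.0068 -0.0231]
 [-0.0189 -0.04   -0.0231]
 [ 0.0188 -0.04   -0.0231]
 [-0.0208  0.0392 -0.0231]]
t: 7.15
eef_pos: [0.4205, 0.2771, 0.2031]
eef_rot: [[-0.654, -0.757, 0.001], [-0.757, 0.654, 0.002], [-0.002, 0.001, -1.0]]
contact_force: [0.6, 0.3, -2.1]
finger_gap: 0.0391
7.15 [0.4205 0.2771 0.2031] [[-0.6538 -0.7567  0.0007]
 [-0.7567  0.6538  0.0018]
 [-0.0018  0.0007 -1.    ]] [ 0.8939  0.1729 -0.0685 -0.0006 -1.3276 -0.0355]
```

View pics/w4z.png

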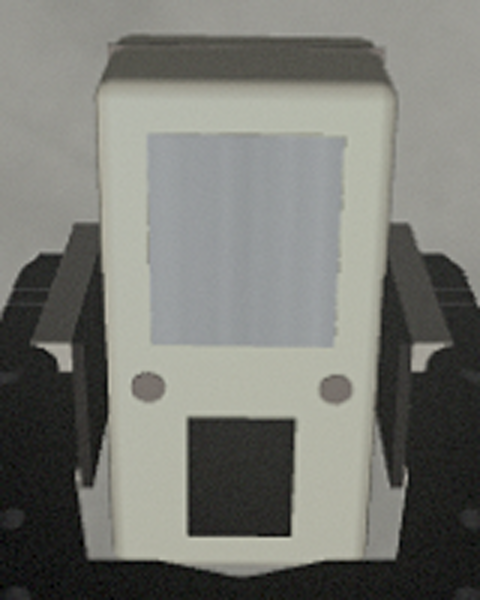

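View pics/w5.png

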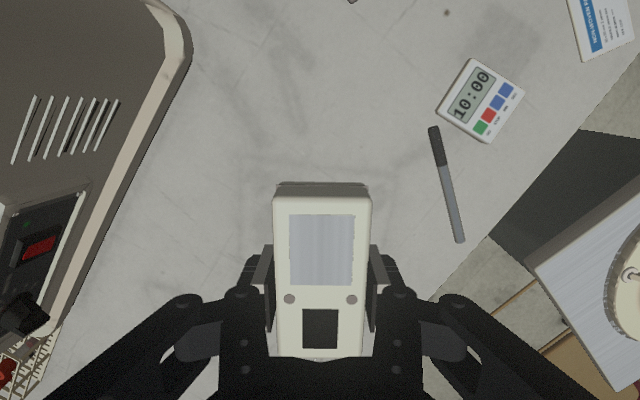

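The grasp is centred: tool-y offset about 0 and TCP 2.9 mm above the underside, with no slip on lifting. I'll carry it above the magazine and turn it.

```bash
python3 -m jog '[0.0094,-0.0377,0,0,0,0,0.03,0.0094,-0.0377,0,0,0,0,0.03,0.0094,-0.0377,0,0,0,0,0.03,0.0094,-0.0377,0,0,0,0,0.03,0.0094,-0.0377,0,0,0,0,0.03,0.0094,-0.0377,0,0,0,0,0.03,0,0,0,0,0,7.87,0.03,0,0,0,0,0,7.87,0.03,0,0,0,0,0,7.87,0.03,0,0,0,0,0,7.87,0.03,0,0,0,0,0,7.87,0.03,0,0,0,0,0,7.87,0.03,0,0,0,0,0,7.87,0.03,0,0,0,0,0,0,0.03,0,0,0,0,0,0,0.03,0,0,0,0,0,0,0.03]'
python3 shot.py w6; python3 - <<'E'
from h import *
cv2.imwrite("pics/s6.png",bot.get_image("scene"))
o=bot.get_obs();R=o["eef_rot"];print(np.degrees(np.arctan2(R[1,1],R[0,1])), R.T@(np.array([.5548,.0865,o["eef_pos"][2]])-o["eef_pos"]))
E
```

```text
t: 8.8
eef_pos: [0.5546, 0.0863, 0.2016]
eef_rot: [[-0.995, 0.1, -0.001], [0.1, 0.995, -0.0], [0.001, -0.001, -1.0]]
contact_force: [-0.2, -0.1, -0.3]
finger_gap: 0.039
8.8 [0.5546 0.0863 0.2016] [[-0.995   0.1003 -0.0013]
 [ 0.1003  0.995  -0.0004]
 [ 0.0012 -0.0006 -1.    ]] [ 0.433   0.2885  0.0783 -0.0001 -1.3619 -0.5334]
84.18368206584043 [-0.      0.0001 -0.    ]
```

View pics/w6.png

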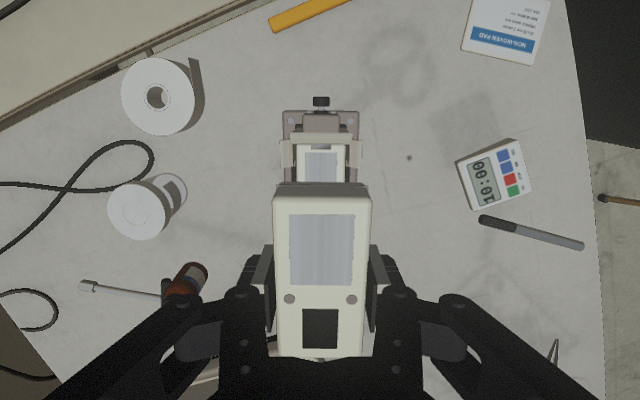

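View pics/s6.png

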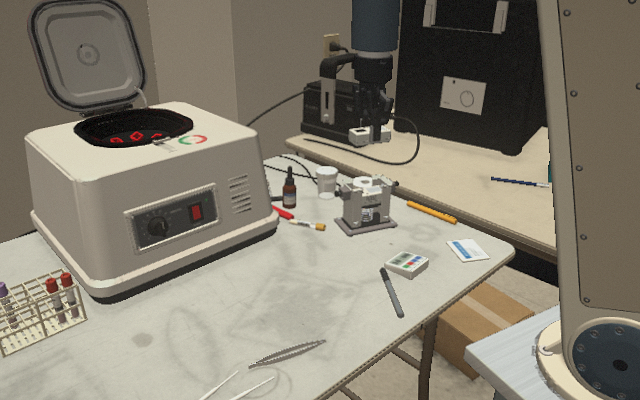

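It's aligned at 84.2° and within 0.2 mm of the axis. I'll descend to just above the mouth, then ease into the lips while watching the force.

```bash
python3 -m jog '[0,0,0.03,0,0,0,0.03,0,0,0.03,0,0,0,0.03,0,0,0.02,0,0,0,0.03,0,0,0.007,0,0,0,0.03,0,0,0.003,0,0,0,0.03,0,0,0.003,0,0,0,0.03,0,0,0.003,0,0,0,0.03,0,0,0,0,0,0,0.03]'
python3 shot.py w7; python3 - <<'E'
from h import *
cv2.imwrite("pics/s7.png",cv2.resize(bot.get_image("scene")[110:250,290:450],None,fx=5,fy=4.2,interpolation=cv2.INTER_CUBIC))
E
```

```text
t: 9.7
eef_pos: [0.5551, 0.0865, 0.1067]
eef_rot: [[-0.995, 0.103, 0.001], [0.103, 0.995, 0.0], [-0.001, 0.0, -1.0]]
contact_force: [0.4, -0.9, -1.0]
finger_gap: 0.039
9.7 [0.5551 0.0865 0.1067] [[-0.9947  0.1029  0.0007]
 [ 0.1029  0.9947  0.0004]
 [-0.0007  0.0004 -1.    ]] [ 0.433   0.346  -0.09   -0.0001 -1.134  -0.536 ]
```

View pics/w7.png

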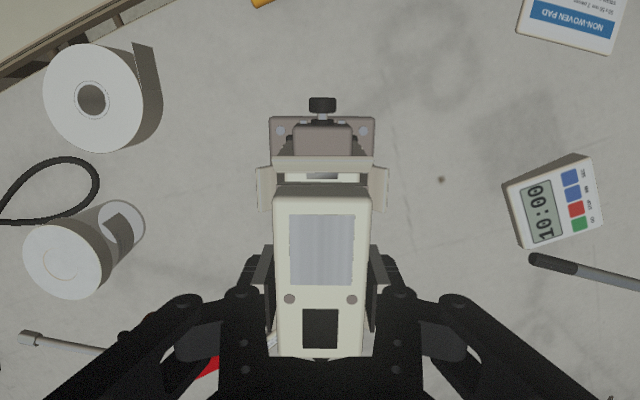

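View pics/s7.png

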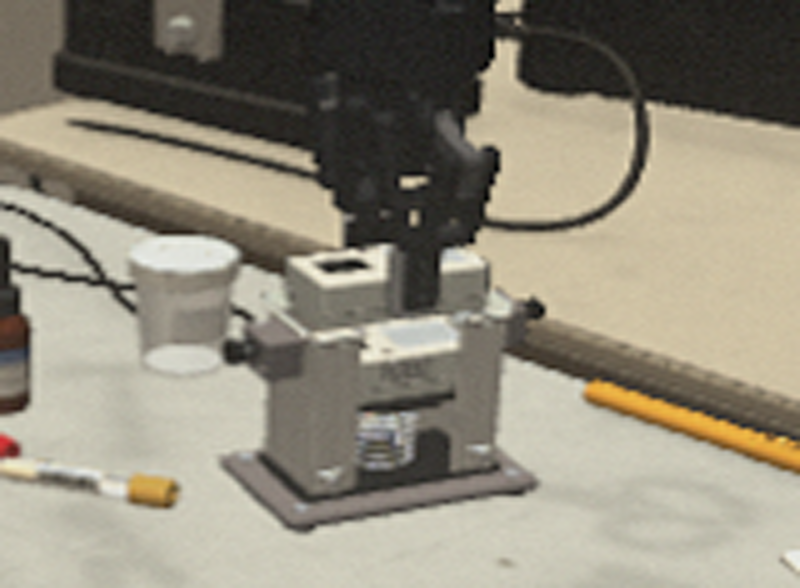

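The cartridge is in the lips and centred, with no contact force. I'll continue slowly.

```bash
python3 -m jog '[0,0,0.002,0,0,0,0.03,0,0,0.002,0,0,0,0.03,0,0,0.002,0,0,0,0.03,0,0,0.002,0,0,0,0.03,0,0,0.002,0,0,0,0.03,0,0,0,0,0,0,0.03]' 
python3 -c "
from h import *
o=bot.get_obs();print(o['contact_force'],o['ft_torque'],o['eef_pos'])"
```

```text
t: 10.4
eef_pos: [0.5547, 0.0863, 0.0959]
eef_rot: [[-0.995, 0.103, -0.001], [0.103, 0.995, -0.0], [0.001, -0.0, -1.0]]
contact_force: [-0.4, 0.3, -0.4]
finger_gap: 0.0386
[-0.4097  0.258  -0.4186] [-0.0328 -0.0161  0.0152] [0.5547 0.0863 0.0959]
```

It went in cleanly: underside at about 93 mm, in the straight walls, with zero force. Now I'll push slowly through the catches.

```bash
python3 -m jog '[0,0,0.002,0,0,0,0.03,0,0,0.002,0,0,0,0.03,0,0,0.002,0,0,0,0.03,0,0,0.002,0,0,0,0.03,0,0,0.002,0,0,0,0.03,0,0,0.002,0,0,0,0.03,0,0,0.002,0,0,0,0.03,0,0,0,0,0,0,0.03]' 80
python3 -m jog '[0,0,0.002,0,0,0,0.03,0,0,0.002,0,0,0,0.03,0,0,0.002,0,0,0,0.03,0,0,0.002,0,0,0,0.03,0,0,0.002,0,0,0,0.03,0,0,0.002,0,0,0,0.03,0,0,0.002,0,0,0,0.03,0,0,0,0,0,0,0.03]'
python3 shot.py w8
```

```text
t: 11.2
eef_pos: [0.5559, 0.0866, 0.084]
eef_rot: [[-0.995, 0.102, 0.003], [0.102, 0.995, 0.0], [-0.003, 0.001, -1.0]]
contact_force: [-3.0, 0.5, 7.2]
finger_gap: 0.0385
t: 12.0
eef_pos: [0.5559, 0.0866, 0.0703]
eef_rot: [[-0.995, 0.102, 0.003], [0.102, 0.995, 0.0], [-0.003, 0.001, -1.0]]
contact_force: [-3.1, -0.0, 9.5]
finger_gap: 0.0385
12.0 [0.5559 0.0866 0.0703] [[-0.9948  0.1021  0.0031]
 [ 0.1021  0.9948  0.0004]
 [-0.003   0.0007 -1.    ]] [ 0.4332  0.3783 -0.1436  0.0011 -1.046  -0.5361]
```

View pics/w8.png

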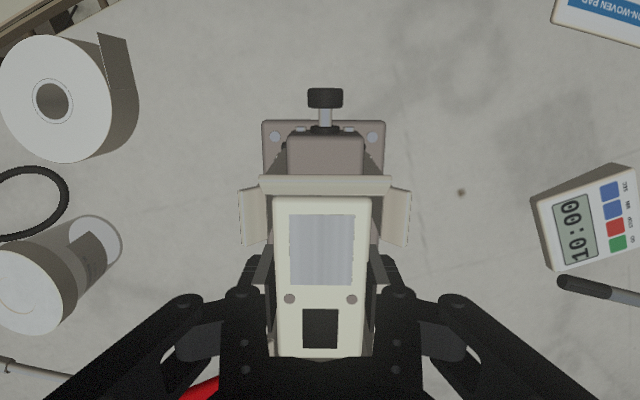

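The near knob stands out at (325,98), so the catch is pushed back. Force is 9.5 N and there's no slip in the grip. I'll continue past the latch.

```bash
python3 -m jog '[0,0,0.002,0,0,0,0.03,0,0,0.002,0,0,0,0.03,0,0,0.002,0,0,0,0.03,0,0,0.002,0,0,0,0.03,0,0,0.002,0,0,0,0.03,0,0,0.0015,0,0,0,0.03,0,0,0.0015,0,0,0,0.03,0,0,0,0,0,0,0.03,0,0,0,0,0,0,0.03]'
python3 shot.py w9; python3 - <<'E'
from h import *
cv2.imwrite("pics/s9.png",cv2.resize(bot.get_image("scene")[110:250,290:450],None,fx=5,fy=4.2,interpolation=cv2.INTER_CUBIC))
E
```

```text
t: 12.95
eef_pos: [0.5559, 0.0867, 0.0576]
eef_rot: [[-0.995, 0.102, 0.003], [0.102, 0.995, 0.0], [-0.003, 0.001, -1.0]]
contact_force: [-3.1, 0.3, 12.0]
finger_gap: 0.0385
12.95 [0.5559 0.0867 0.0576] [[-0.9948  0.1019  0.0031]
 [ 0.1019  0.9948  0.0004]
 [-0.0031  0.0007 -1.    ]] [ 0.4333  0.391  -0.1607  0.0012 -1.0162 -0.536 ]
```

View pics/w9.png

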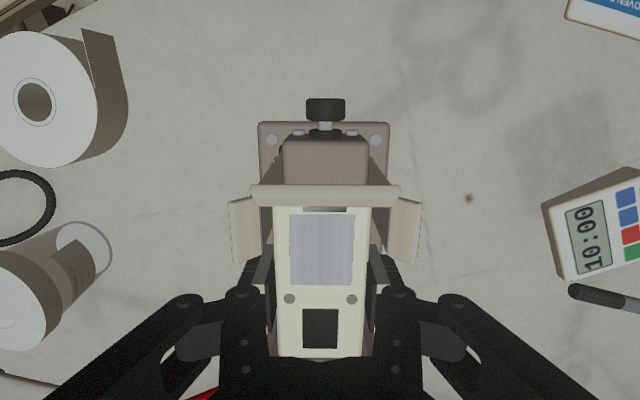

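View pics/s9.png

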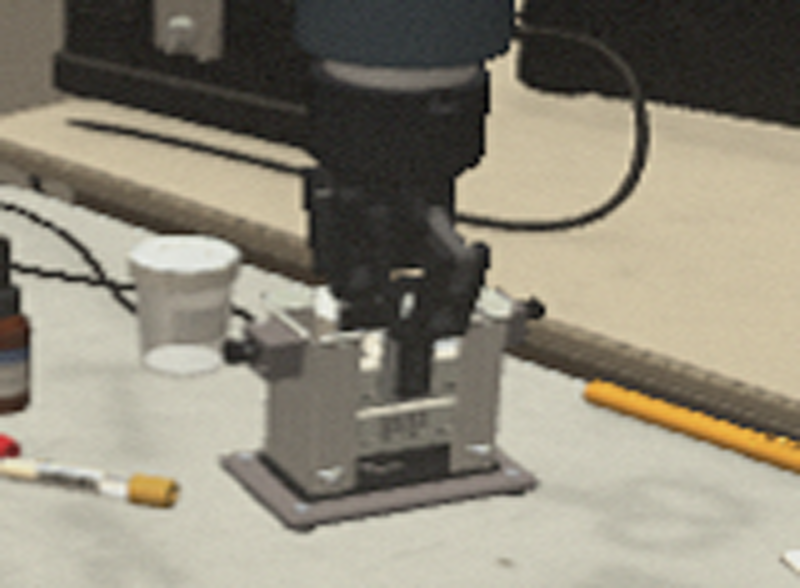

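The near catch shows over the cartridge's end at (325,208), its knob is back in, and in the scene view both knobs are at their rest positions. I'll release and rise.

```bash
python3 -m jog '[0,0,0,0,0,0,0.05,0,0,0,0,0,0,0.06,0,0,0,0,0,0,0.07,0,0,0,0,0,0,0.0854,0,0,0,0,0,0,0.0854,0,0,0,0,0,0,0.0854,0,0,0,0,0,0,0.0854]'
python3 -m jog '[0,0,-0.005,0,0,0,0.0854,0,0,-0.015,0,0,0,0.0854,0,0,-0.03,0,0,0,0.0854,0,0,-0.04,0,0,0,0.0854,0,0,-0.04,0,0,0,0.0854,0,0,-0.04,0,0,0,0.0854,0,0,0,0,0,0,0.0854,0,0,0,0,0,0,0.0854]'
python3 shot.py w10; python3 - <<'E'
from h import *
im=cv2.imread("pics/w10.png")
cv2.imwrite("pics/w10z.png",cv2.resize(im[92:272,260:380],None,fx=3.3,fy=3.3,interpolation=cv2.INTER_CUBIC))
cv2.imwrite("pics/s10.png",cv2.resize(bot.get_image("scene")[110:250,290:450],None,fx=5,fy=4.2,interpolation=cv2.INTER_CUBIC))
E
```

```text
t: 13.75
eef_pos: [0.5549, 0.0864, 0.0552]
eef_rot: [[-0.995, 0.103, -0.0], [0.103, 0.995, -0.0], [0.0, -0.0, -1.0]]
contact_force: [-0.1, -0.2, 0.4]
finger_gap: 0.0855
t: 14.55
eef_pos: [0.5553, 0.0867, 0.2266]
eef_rot: [[-0.995, 0.103, 0.003], [0.103, 0.995, 0.001], [-0.002, 0.002, -1.0]]
contact_force: [0.0, -0.0, -0.8]
finger_gap: 0.0852
14.55 [0.5553 0.0867 0.2266] [[-0.9947  0.103   0.0026]
 [ 0.103   0.9947  0.0015]
 [-0.0024  0.0017 -1.    ]] [ 0.433   0.2784  0.1279 -0.0003 -1.4173 -0.5361]
```

View pics/w10z.png

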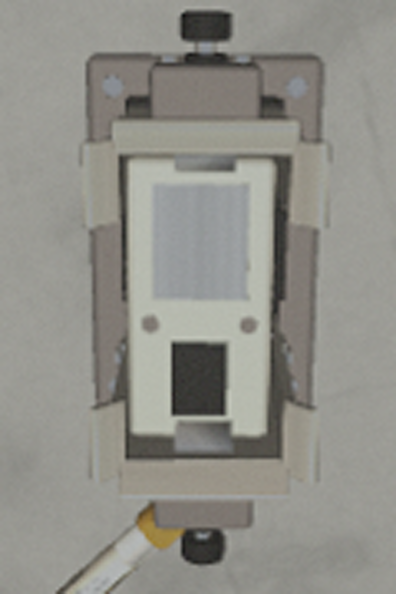

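View pics/s10.png

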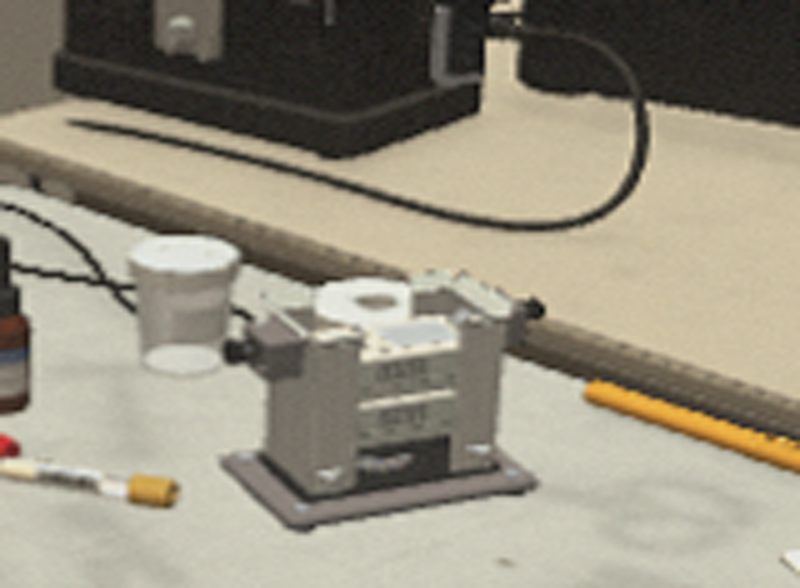

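Both catches lie over the cartridge ends, both knobs are at their rest positions, two cartridges show in the side window, and the bystanders haven't moved. I'll run a quick numeric check and hand in.

```bash
python3 - <<'E'
from h import *
import pickle
o=pickle.load(open("w10.pkl","rb"));C=cam("wrist",o)
f=lambda l:(np.array(l)+.5)/3.3-.5+[260,92]
for l,z in(([(127,158),(274,158),(268,436),(131,436)],.085),([(205,26),(204,546)],.088)):
    P=onplane(C,f(l),z);h=len(l)//2;d=P[h:].mean(0)-P[:h].mean(0);print(P.mean(0),np.linalg.norm(P-np.roll(P,-1,0),axis=1),np.degrees(np.arctan2(d[1],d[0])))
o=bot.get_obs();print(o["t"],o["contact_force"]); print(bot.job_done())
E
```

```text
[0.5562 0.0877 0.085 ] [0.0388 0.0792 0.0392 0.0792] 83.92393400185044
[0.5549 0.0878 0.088 ] [0.1465 0.1465] 84.08847575531901
14.65 [-0.3695 -0.5555 -0.818 ]
the job is handed in; nothing more can be done
None
```

The new cartridge is latched in the magazine on top of the first one, and I handed the job in at about 14.7 s. I gripped it across its width, turned it to match the magazine and lowered it into the mouth without contact. I then pushed it slowly past the catches, with 12 N at the deepest point I read, let go and rose clear.

**Last checks:**
- **Position:** the cartridge is about 1.3 mm off the line between the knobs, within the 4 mm limit. It lines up with the magazine to 0.2° (83.9° against 84.1°).
- **Height:** I did not measure it directly. The cartridge's size fits a top at 85 mm, and the scene view shows two stacked cartridges.
- **Catches:** both lie over the cartridge's ends, and the knob span is 146.5 mm, the same as at the start (146.6 mm).
- **Clear of the scene:** the open gripper stands above with no contact force beyond sensor noise. The bottle, cup and timer look undisturbed; I did not re-measure them.

**Disagreement:** the top and wrist cameras differed by up to 2 mm on the magazine and the cartridge, within the stated calibration. No check failed.

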